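# Restock the gravity feeder of a label printer and feed the started roll

## Robot

A 7-joint arm with a two-finger parallel gripper is mounted at the origin on a cart in front of the work surface, level with it; the furniture and walls round the work are solid. World frame = base frame: x ahead of the robot, y to its left, z up, the work surface at z = 0. Lengths are in m, angles in degrees, forces in N, time in s.
With the tool pointing down it reaches from about 0.4 to 0.925 m from the base axis. Payload 4.1 kg.
Tool frame: the origin (TCP) lies midway between the tips of the shut fingers; the grasp point (between the pads) lies 19 mm behind it; z points along the fingers, y is the line along which they close (so a half turn about z gives the same grasp; the last joint's range is limited). The gripper opens to 85 mm and grips with 20 to 120 N. Pads are 22 mm wide; open, the fingers measure 114 mm over their backs; the gripper's body (76 mm by 85 mm) begins 54 mm behind the grasp point. The pads swing forward as they close: fully open they stand 13 mm farther back than shut.
Start: joints at [60.39, 22.827, 2.584, 88.041, -1.071, 69.15, -2.905], TCP at [0.264, -0.594, 0.195] pointing down, gripper open.
Joint ranges: [-161.44, 161.44], [-28.35, 127.94], [-78.24, 83.42], [0, 140.83], [-78.03, 258.03], [13.02, 114.36], [-168.23, 168.23]. Speed limits (degrees/s): [147.25, 147.25, 180, 180, 180, 180, 180].

## Interface

Orientations are given as [roll, pitch, yaw] about the fixed x, y, z axes, in that order (R = Rz(yaw) Ry(pitch) Rx(roll)).
In Python, from rig import arm, effector, vision, close_job gives the robot as it stands. Calls block until the motion is done:
- arm.move_ptp(position, orientation): joint-space move of the TCP to a pose.
- arm.servo_line(position, frame=None, rate=0.15): straight line of the TCP; frame=None keeps the orientation; rate is the mean speed in m/s.
- arm.move_j(angles): joint-space move.
- effector.grip(opening): opening from 0.0 (shut) to 1.0 (fully open); the grip force is fixed at half the most; returns when the fingers have stopped.
- arm.sleep(seconds).
- arm.inverse_kinematics(position, orientation): joint angles nearest the present ones, or None.
- vision.get_image(name): name is "side" or "top" or "wrist"; returns the picture (420x560x3 uint8, blue, green, red); there is no depth.
- vision.camera_params(name): a dict with "intrinsics" (3x3 intrinsics, pixels), "dist_coeffs" ([k1, k2, p1, p2, k3] as OpenCV has them; the pictures are not rectified), "R" (3x3) and "t" (3): a world point X has camera coordinates R X + t. Camera axes: x right, y down, z forward; pixel columns grow to the right and rows downward; lengths in m; the calibration is good to about 2 mm. A picture is of the moment at which its call begins: read the wrist's pose just before it. camera_params takes no time and is no camera call; for the wrist camera it gives the pose at the moment of the call.
A pose or a line that the arm cannot do raises arm.PlanningError and nothing moves.
- close_job(): hands the job in; it is judged then, once.
Readings, each from a call of its own:
- arm.current_time(): time.
- arm.current_q(): joint angles.
- arm.current_joint_vel(): joint speeds.
- arm.current_tau(): joint torques, N m.
- arm.current_position(): TCP position.
- arm.current_orientation(): TCP orientation.
- arm.current_force(): force on the tool from outside, world axes, zero at the start.
- arm.current_torque(): the same for the moment, N m.
- arm.current_width(): opening from 0.0 (shut) to 1.0 (fully open).
- arm.current_grasp_force(): force on a finger pad.
Only numpy, scipy, OpenCV 4.12 (cv2) and the standard library are available. Lean on these libraries where they do the work, as an engineer would, in place of code of your own. Each camera call takes 0.05 s, during which the arm holds its last target. There are 200 camera calls.

## Task

The label printer's feed tray still holds a spent cardboard core: clear it out first and lay it in the small wooden waste tray. Then load the sloping magazine at its upper end, one roll at a time, the thin started roll first so that it will come out first and then every full roll on the desk behind it. When all are queued, squeeze the feeder's trigger against its grip once, all the way, and let it go, so that the started roll drops into the tray and the full rolls stay in the magazine. Do not disturb the coffee cup.

Things in the scene. Friction and masses are not known exactly. Their poses are not given: they have to be found in the camera images.
- feeder: fixed roll feeder, base plate 88 x 430 mm; origin on the desk under its middle; y axis level, pointing up the ramp, x level across it, away from the robot. Aluminium ramp, open above, 70 mm wide between walls 29 mm high (upper end, y>0.10: 14 mm and lips flaring to 105 mm apart), floor rising 0.287 per m of y (16 deg) from 10 mm at y=-0.100 to 98 mm at y=+0.205. Tray below it; a printer 72 mm high stands beyond the tray (x +0.047 to +0.147, y -0.21 to -0.09).
- trigger (a joint): sprung trigger, rad: 0 let go, 0.22 home (its stop); springs back. About 4 N to start, 12 N home, at point grip. Squeezing sinks the lower stop (level with the ramp from 0.19 on) and lifts a tooth that holds back the second roll, so one squeeze lets out one roll (give it a second). Letting go lifts the stop and the queue moves down.
- grip (a point): squeeze here, 100 mm above the desk, along feeder y, point midway between the fingers, which end 34 mm apart. To -y a fixed upright black grip, outer face 17 mm off, 116 mm tall, 24 mm along x. To +y the trigger blade, 20 mm along x, top at 113 mm, hinged at its foot: outer face 31 mm off here (35 at its top) when let go, 17 mm when home. At (-0.095, -0.075) of the feeder.
- stop_foot (a point): on the ramp floor (30 mm above the desk), at the queue side of the lower stop, a steel bar 20 mm proud of the ramp: y=-0.030 of the feeder. The started roll's centre rests at feeder y=-0.019; the full rolls behind it at about y=0.015, 0.055, 0.096.
- load (a point): on the ramp floor in its free upper part, y=+0.145 of the feeder, 80 mm above the desk: set each roll down over this point, its length along the feeder's x, on or up to 20 mm above the floor; it rolls down by itself against the stop or the last roll. End stop 19 mm high at y=+0.20.
- tray (a point): centre of the level feed tray's floor, 10 mm above the desk, y=-0.155 of the feeder. Tray 111 mm long (y=-0.211 to -0.100), 70 mm wide, walls up to 36 to 42 mm above the desk.
- spent_core: empty cardboard core, 20 mm in diameter and 64 mm long, 20 g, lying crosswise in the feed tray; origin at its centre, x axis along its length.
- started_roll: the started label roll, thinner than the full ones: white paper cylinder lying on the desk, 32 mm in diameter and 64 mm long, 50 g; origin at its centre, x axis along its length. Always present.
- full_roll_0: full label roll, a solid white paper cylinder lying on the desk, 42 mm in diameter and 64 mm long, 90 g; origin at its centre, its x axis along its length (y and z turn as it rolls). Any of the three full rolls may be absent from a run.
- full_roll_1: full label roll, a solid white paper cylinder lying on the desk, 42 mm in diameter and 64 mm long, 90 g; origin at its centre, its x axis along its length (y and z turn as it rolls). Any of the three full rolls may be absent from a run.
- full_roll_2: full label roll, a solid white paper cylinder lying on the desk, 42 mm in diameter and 64 mm long, 90 g; origin at its centre, its x axis along its length (y and z turn as it rolls). Any of the three full rolls may be absent from a run.
- waste_tray: small open dark wooden tray, loose on the desk, 0.5 kg, 120 (x) x 84 (y) x 30 mm high, walls 5 mm, inner floor 6 mm above the desk; origin on the desk under its middle.
- cup: white coffee cup with a handle, 63 mm across and 51 mm high, standing loose beyond the waste tray; origin under its middle.
Mind the look-alikes: they are no part of the job. Leave any purple look-alike of the full_roll_1 alone.

How it is judged:
By the outcome, as a careful person would: the job done as asked, in the order asked, and still so for the second after the job is handed in, with the robot touching nothing.
Of full_roll_0, full_roll_1, full_roll_2 only 2 to 3 are there at a start; the rules pass over those that are not, and their reading is None.
At some moment in a run one of waste_tray may be knocked a few centimetres aside while the robot is not near it.
It also fails if it takes over 210 s, if anything falls off the work surface, if the arm or the gripper's body presses on something with over 40 N, if the wrist force passes 120 N, or if a joint passes its speed limit or range.

## Working session

There is one attempt and no reset: what is moved stays moved. The work goes in short steps, each a Python script; the robot and the scene stay as the last script left them, time stands still between calls to the robot, and variables do not carry over. Pictures are saved under pics/ and viewed, at most 14 in all, crops included, and the job is handed in when it is done.

```bash
ls; mkdir -p pics; python3 - <<'E'
from rig import arm, effector, vision
import cv2
for n in("top","side"):
    cv2.imwrite(f"pics/{n}0.png",vision.get_image(n))
    p=vision.camera_params(n);print(n,p)
print(arm.current_time(),arm.current_position(),arm.current_orientation())
E
```

```text
pics
top {'intrinsics': array([[468.21447166,   0.        , 279.21363515],
       [  0.        , 468.21447166, 212.87910821],
       [  0.        ,   0.        ,   1.        ]]), 'dist_coeffs': array([-0.00916643,  0.        ,  0.        ,  0.        ,  0.        ]), 'R': array([[ 0.00269108, -0.99969562, -0.02452411],
       [-0.98709987,  0.00127035, -0.16010073],
       [ 0.16008315,  0.02463859, -0.98679599]]), 't': array([0.36538734, 0.53856391, 1.08861277])}
side {'intrinsics': array([[417.95229631,   0.        , 271.98942836],
       [  0.        , 417.95229631, 203.08423212],
       [  0.        ,   0.        ,   1.        ]]), 'dist_coeffs': array([-0.11260933,  0.        ,  0.        ,  0.        ,  0.        ]), 'R': array([[-0.99976007,  0.01959583, -0.00978765],
       [ 0.02021453,  0.6533127 , -0.75681827],
       [-0.00843608, -0.75683454, -0.65355207]]), 't': array([ 0.52024239, -0.17162983,  1.45872501])}
0.1 [ 0.26351432 -0.59350553  0.19425858] [-1.79899645e+02  7.07849261e-03  2.39445022e+01]
```

View pics/top0.png

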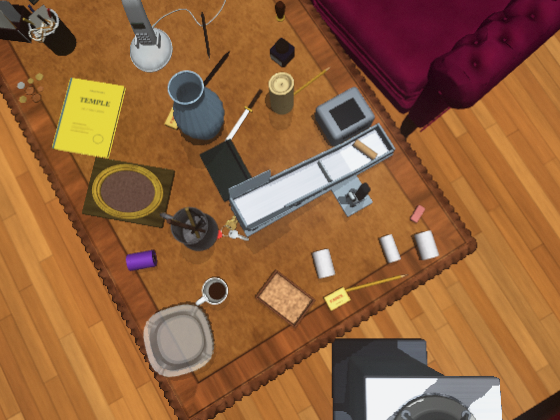

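View pics/side0.png

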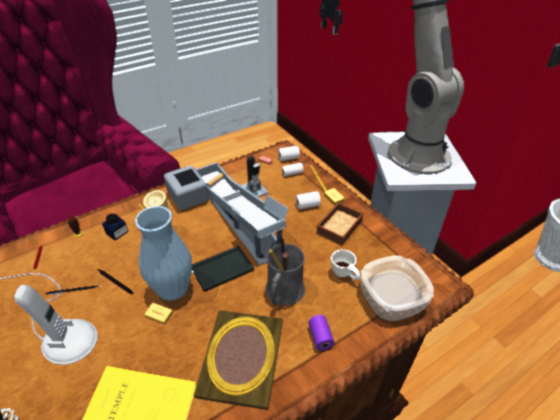

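The top view shows the feeder running from its low end with tray and core (365,149) to its upper end (240,205). The grip and trigger are at about (355,195) and the printer at (345,115). White rolls lie at (323,263), (390,248) and (427,245), the waste tray at (285,297), the cup at (215,291), and the purple look-alike at (141,260). I'll confirm the rolls in a crop.

```bash
cat > h.py <<'E'
from rig import arm, effector, vision
import numpy as np, cv2
def ray(n,uv,p=None):
    p=p or vision.camera_params(n)
    x=cv2.undistortPoints(np.array([[uv]],float),p["intrinsics"],p["dist_coeffs"])[0,0]
    R,t=np.array(p["R"]),np.array(p["t"])
    d=R.T@np.r_[x,1]; return -R.T@t,d/np.linalg.norm(d)
def onplane(n,uv,z,p=None):
    c,d=ray(n,uv,p); return c+d*(z-c[2])/d[2]
def proj(n,X,p=None):
    p=p or vision.camera_params(n)
    return cv2.projectPoints(np.array(X,float).reshape(-1,3),cv2.Rodrigues(np.array(p["R"]))[0],np.array(p["t"]),p["intrinsics"],p["dist_coeffs"])[0][:,0]
E
python3 - <<'E'
from h import *
im=cv2.imread("pics/top0.png")
c=im[110:335,220:450]; cv2.imwrite("pics/c1.png",cv2.resize(c,None,fx=2.6,fy=2.6,interpolation=cv2.INTER_CUBIC))
hsv=cv2.cvtColor(im,cv2.COLOR_BGR2HSV)
m=cv2.inRange(hsv,(0,0,120),(180,70,255)); m[:230]=0; m[285:]=0; m[:,:290]=0; m[:,450:]=0
for k in cv2.findContours(m,0,2)[0]:
    if cv2.contourArea(k)<100: continue
    r=cv2.minAreaRect(k); b=cv2.boxPoints(r)
    w=np.array([onplane("top",q,.02) for q in b])
    print(r, onplane("top",r[0],.02).round(4), [np.linalg.norm(w[i]-w[i+1]).round(4) for i in(0,1)], w.round(3)[:,:2].tolist())
E
```

```text
((323.7647399902344, 263.0588684082031), (27.163990020751953, 16.492422103881836), 75.96376037597656) [0.4186 0.2574 0.02  ] [np.float64(0.0405), np.float64(0.0658)] [[0.446, 0.285], [0.456, 0.245], [0.392, 0.23], [0.382, 0.269]]
((390.2153015136719, 247.96714782714844), (27.254009246826172, 12.388185501098633), 70.01689147949219) [0.4556 0.0948 0.02  ] [np.float64(0.0307), np.float64(0.066)] [[0.482, 0.119], [0.492, 0.091], [0.43, 0.07], [0.419, 0.099]]
((426.9378662109375, 244.6729736328125), (27.71759605407715, 16.248245239257812), 72.89727020263672) [0.4636 0.0051 0.02  ] [np.float64(0.0402), np.float64(0.0671)] [[0.49, 0.033], [0.502, -0.006], [0.437, -0.022], [0.426, 0.016]]
```

View pics/c1.png

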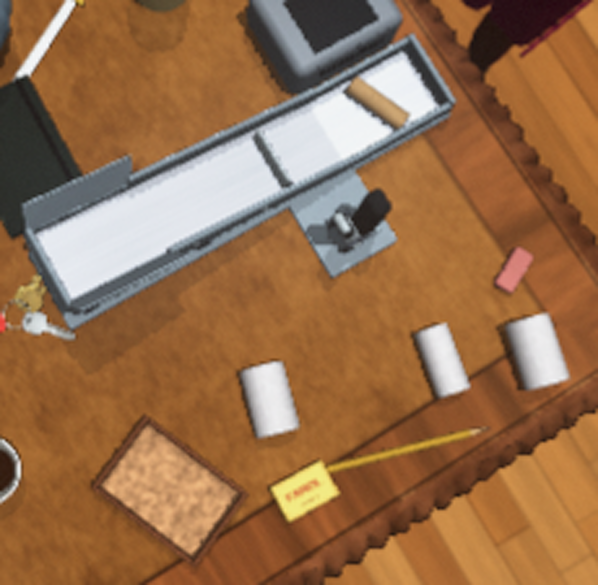

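The crop shows thin roll = started (390,248), measured about 31 mm wide. Two full rolls about 40 mm wide are at (324,263) and (427,245), so the third is absent. The purple one is excluded. Next I'll estimate the feeder pose roughly and refine it with the wrist camera.

```bash
python3 - <<'E'
from h import *
f=lambda a,b:(220+(a+.5)/2.6-.5,110+(b+.5)/2.6-.5)
s=[onplane("top",f(*q),.052) for q in((256,135),(290,185))]
e=[onplane("top",f(*q),.039) for q in((410,38),(454,102))]
S=sum(s)/2;E=sum(e)/2
print(s,e,np.linalg.norm(s[0]-s[1]),np.linalg.norm(e[0]-e[1]),np.linalg.norm((S-E)[:2]))
d=(S-E)[:2];d/=np.linalg.norm(d);yaw=np.degrees(np.arctan2(d[1],d[0]))-90
ex=np.array([d[1],-d[0]])
O=S[:2]+.03*d; print("origin",O,"yaw",yaw,"ex",ex)
# waste tray, rim
q=[(148,418),(95,484),(195,562),(244,494)]
w=np.array([onplane("top",f(*a),.03) for a in q]);print(w.round(3),w.mean(0),[np.linalg.norm(w[i]-w[(i+1)%4]).round(3) for i in range(4)])
print("cup",onplane("top",(215,291),.05))
# wrist cam relative to tcp
p=vision.camera_params("wrist");R=np.array(p["R"]);c=-R.T@p["t"]
print(c,R,p["intrinsics"],p["dist_coeffs"])
g=O-.06*d-0.02*ex
for pos,yw in (((g[0],g[1],.38),yaw+90),((g[0],g[1],.38),yaw-90),((g[0],g[1],.38),yaw),((g[0],g[1],.38),yaw+180)):
    print(yw,arm.inverse_kinematics(list(pos),[180,0,yw]))
E
```

```text
[array([0.66514301, 0.27028878, 0.052     ]), array([0.61663228, 0.23896303, 0.052     ])] [array([0.76487436, 0.11987176, 0.039     ]), array([0.70060678, 0.07994213, 0.039     ])] 0.05774594447991739 0.07566173173541786 0.17993031058261397
origin [0.6255729  0.28042239] yaw 30.696584998760017 ex [0.8598827  0.51049167]
[[0.4   0.372 0.03 ]
 [0.339 0.421 0.03 ]
 [0.27  0.329 0.03 ]
 [0.331 0.284 0.03 ]] [0.33502452 0.35132894 0.03      ] [np.float64(0.078), np.float64(0.116), np.float64(0.076), np.float64(0.112)]
cup [0.35076521 0.51730847 0.05      ]
[ 0.32275    -0.56620406  0.37305429] [[ 4.05801983e-01 -9.13960592e-01 -8.86940478e-04]
 [-8.82775660e-01 -3.92206723e-01  2.58613651e-01]
 [-2.36710549e-01 -1.04162963e-01 -9.65980431e-01]] [[364.90461545   0.         287.96973187]
 [  0.         364.90461545 208.4132712 ]
 [  0.           0.           1.        ]] [-0.07514673  0.          0.          0.          0.        ]
120.69658499876002 [  7.09768626  27.71167735 -49.22480577  65.24168112  20.71686
  95.44950799  -5.89863452]
-59.30341500123998 [ -59.6706454    37.40880395   72.39641517   67.42048354  -35.76257593
   97.77882785 -146.3158041 ]
30.696584998760017 [  8.05383905  28.20431944 -51.16190616  65.21170988  21.71569939
  95.76254167 -96.54518593]
210.69658499876002 [ 14.47730028  33.0100988  -66.2832842   65.01831898  30.32614593
  98.94770352  78.02182403]
```

```bash
cat >> h.py <<'E'
def wshot(name):
    p=vision.camera_params("wrist"); im=vision.get_image("wrist"); cv2.imwrite(f"pics/{name}.png",im)
    np.savez(f"pics/{name}.npz",**{k:np.array(v) for k,v in p.items()}); return im,p
E
python3 - <<'E'
from h import *
O=np.array([.6256,.2804]);ex=np.array([.86,.51]);ey=np.array([-.51,.86])
P=O-.05*ex-.03*ey
arm.move_ptp([P[0],P[1],.27],[180,0,30.7])
print(arm.current_time(),arm.current_q(),arm.current_position())
im,p=wshot("w1")
cv2.imwrite("pics/w1v.png",cv2.resize(im,(784,588)))
E
```

```text
3.225 [  11.68156525   26.35755304  -52.55407219   82.32850201   20.90196151
   81.52422695 -100.43523672] [0.59839102 0.22792488 0.26975836]
```

View pics/w1v.png

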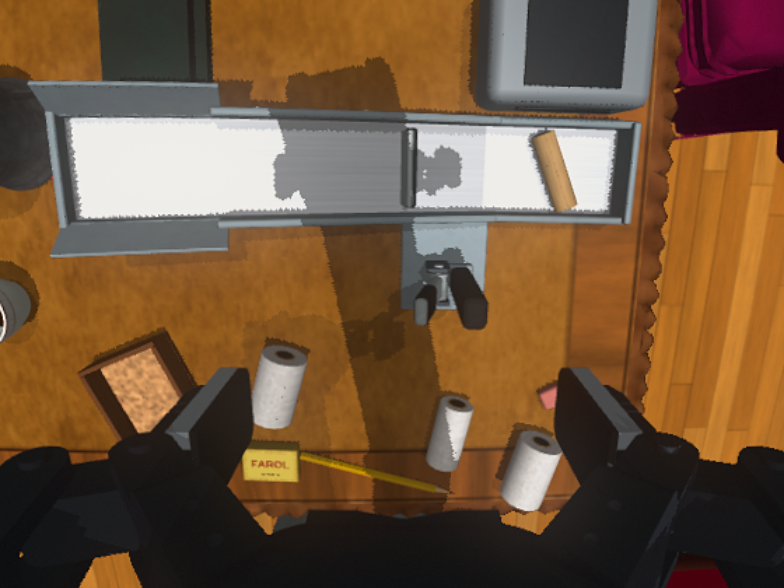

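The wrist view (1.4× scale) shows the feeder nearly level: tray floor end at u≈613, stop bar at u≈408, core (545,132)–(567,210), trigger blade (425,300), grip (470,297). All three rolls, the waste tray and the cup edge are also visible.

```bash
python3 - <<'E'
from h import *
from scipy.optimize import least_squares
p=dict(np.load("pics/w1.npz")); im=cv2.imread("pics/w1.png"); s=1/1.4
C=[((613,129),(.035,-.211,.010)),((612,213),(-.035,-.211,.010)),((66,118),(.035,.2,.0968)),((79,218),(-.035,.2,.0968)),((405,129),(None,-.03,.05)),((404,207),(None,-.03,.05))]
def W(q,v):
    c,s_=np.cos(q[2]),np.sin(q[2]); return np.array([q[0]+c*v[0]-s_*v[1],q[1]+s_*v[0]+c*v[1],v[2]])
def local(q,X):
    c,s_=np.cos(q[2]),np.sin(q[2]); d=X[:2]-q[:2]; return np.array([c*d[0]+s_*d[1],-s_*d[0]+c*d[1]])
def res(q,pr=False):
    r=[]
    for uv,v in C:
        l=local(q,onplane("wrist",np.array(uv)*s,v[2],p))
        if pr: print(uv,l.round(4),v)
        if v[0] is not None: r.append(l[0]-v[0])
        if v[1] is not None and v[1]<.19: r.append(l[1]-v[1])
    return r
q=least_squares(res,[.6256,.2804,np.radians(30.7)],loss="soft_l1",f_scale=.003).x; res(q,True); print(q[:2],np.degrees(q[2]))
for n,uv,z in [("gripL",(470,268),.116),("coreA",(545,133),.022),("coreB",(567,210),.022),("blade top",(440,263),.113)]:
    X=onplane("wrist",np.array(uv)*s,z,p);print(n,X,local(q,X))
# core mask
hsv=cv2.cvtColor(im,cv2.COLOR_BGR2HSV); m=cv2.inRange(hsv,(8,70,60),(25,255,255)); m[:85]=0;m[156:]=0;m[:,:355]=0;m[:,425:]=0
k=max(cv2.findContours(m,0,2)[0],key=cv2.contourArea); r=cv2.minAreaRect(k); b=cv2.boxPoints(r); w=np.array([onplane("wrist",a,.02,p) for a in b])
X=onplane("wrist",r[0],.022,p); print("core",r,X,local(q,X)); 
e=[w[0]-w[1],w[1]-w[2]];L=[np.linalg.norm(a) for a in e];a=e[int(np.argmax(L))];print(L,np.degrees(np.arctan2(a[1],a[0])))
m=cv2.inRange(hsv,(0,0,90),(180,60,255)); m[:240]=0
for bx,z in (((175,235,240,310),.021),((300,340,270,340),.016),((352,402,300,370),.021)):
    mm=np.zeros_like(m);mm[bx[2]:bx[3],bx[0]:bx[1]]=m[bx[2]:bx[3],bx[0]:bx[1]]
    k=max(cv2.findContours(mm,0,2)[0],key=cv2.contourArea); r=cv2.minAreaRect(k)
    w=np.array([onplane("wrist",a,z,p) for a in cv2.boxPoints(r)]);e=[w[0]-w[1],w[1]-w[2]];L=[np.linalg.norm(a) for a in e];a=e[int(np.argmax(L))]
    print(r,w.mean(0),np.round(L,4),np.degrees(np.arctan2(a[1],a[0])))
E
```

```text
(613, 129) [ 0.0349 -0.205 ] (0.035, -0.211, 0.01)
(612, 213) [-0.0352 -0.2116] (-0.035, -0.211, 0.01)
(66, 118) [0.0343 0.2001] (0.035, 0.2, 0.0968)
(79, 218) [-0.034   0.1993] (-0.035, 0.2, 0.0968)
(405, 129) [ 0.0287 -0.0311] (None, -0.03, 0.05)
(404, 207) [-0.0296 -0.0312] (None, -0.03, 0.05)
[0.63136855 0.28328295] 29.788745053738605
gripL [0.61431033 0.1865643  0.116     ] [-0.06285436 -0.07546396]
coreA [0.72855212 0.17255138 0.022     ] [ 0.0293302  -0.14438097]
coreB [0.68665016 0.12162041 0.022     ] [-0.03233764 -0.16776504]
blade top [0.60658119 0.20506609 0.113     ] [-0.06037044 -0.05556707]
core ((395.8949279785156, 122.16979217529297), (56.74239730834961, 16.849458694458008), 72.34988403320312) [0.7074526  0.14901548 0.022     ] [-0.00067401 -0.15432459]
[np.float64(0.019059420463119953), np.float64(0.06579125061608342)] 52.49239947253132
((197.2353057861328, 276.558837890625), (32.7423095703125, 59.17869186401367), 14.03624439239502) [0.41701404 0.25754302 0.021     ] [0.0847 0.0409] -166.90049594534233
((320.8823547363281, 309.9705810546875), (23.525955200195312, 53.35783767700195), 14.03624439239502) [0.45503291 0.09304506 0.016     ] [0.0795 0.0313] -160.94071292888614
((379.4557189941406, 336.3500671386719), (31.98414421081543, 55.97225570678711), 19.09349250793457) [0.46273324 0.00389353 0.021     ] [0.085  0.0451] -162.74543016449402
```

```bash
cat >> h.py <<'E'
FO=np.array([.6314,.2833]);FY=29.8
def F(x,y,z):
    a=np.radians(FY);c,s=np.cos(a),np.sin(a); return [FO[0]+c*x-s*y,FO[1]+s*x+c*y,z]
def st(m=""): print(m,"t",round(arm.current_time(),2),"pos",np.round(arm.current_position(),4),"F",np.round(arm.current_force(),1),"w",round(arm.current_width(),3),"gf",round(arm.current_grasp_force(),1))
def over(P,z,yaw): arm.move_ptp([P[0],P[1],z],[180,0,yaw])
def line(P,z,rate=.15): arm.servo_line([P[0],P[1],z],rate=rate)
E
python3 - <<'E'
from h import *
P=[.7075,.149]
over(P,.13,52.5); effector.grip(.5); st()
line(P,.05,.15); line(P,.011,.05); st("down")
effector.grip(0); st("closed")
line(P,.14,.15); st("up")
over([.335,.351],.2,53); st("at"); print(arm.current_q())
im,p=wshot("w2"); t=vision.get_image("top"); cv2.imwrite("pics/top2.png",t)
c=cv2.resize(t[240:340,190:340],None,fx=4,fy=4,interpolation=cv2.INTER_CUBIC)
cv2.imwrite("pics/v2.png",np.vstack([cv2.resize(im,(400,300)),cv2.resize(c,(400,267))])) 
E
```

```text
t 4.57 pos [0.7075 0.1491 0.1304] F [ 0.4  0.2 -0.4] w 0.503 gf 0.0
down t 6.18 pos [0.7078 0.1492 0.0113] F [-0.4 -0.2 -0.8] w 0.503 gf 0.0
closed t 6.67 pos [0.7075 0.149  0.0111] F [-0.5  0.7 -0.5] w 0.001 gf 0.0
up t 7.67 pos [0.7068 0.1485 0.1387] F [-0.7 -0.1 -1.3] w 0.004 gf 0.0
at t 9.25 pos [0.3366 0.3506 0.2   ] F [-0.4 -0.7  0.6] w 0.001 gf 0.0
[   9.83496315   14.19142761  -69.75912134  108.1389875    14.39308027
   67.4820251  -102.09579002]
```

View pics/w2.png

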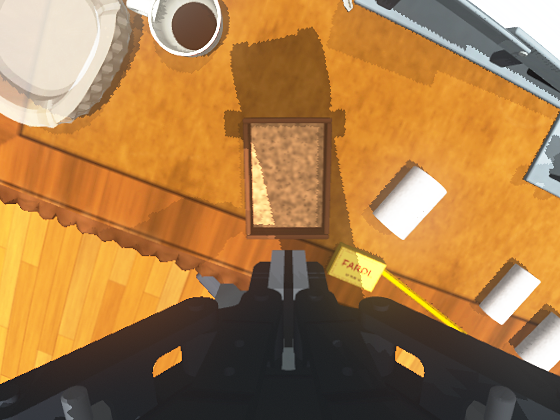

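The grasp missed because the fingers shut fully. The wrist picture shows the waste tray rim at (243,118)–(331,118)–(328,238)–(248,238). I'll go back and look at the core.

```bash
cat >> h.py <<'E'
def core(im,p,box,z=.02):
    hsv=cv2.cvtColor(im,cv2.COLOR_BGR2HSV); m=cv2.inRange(hsv,(8,70,60),(25,255,255)); mm=np.zeros_like(m);a,b,c,d=box;mm[c:d,a:b]=m[c:d,a:b]
    k=max(cv2.findContours(mm,0,2)[0],key=cv2.contourArea); r=cv2.minAreaRect(k); w=np.array([onplane("wrist",q,z,p) for q in cv2.boxPoints(r)])
    e=[w[0]-w[1],w[1]-w[2]];L=[np.linalg.norm(a) for a in e];a=e[int(np.argmax(L))]
    return w.mean(0).round(4),np.round(L,4),np.degrees(np.arctan2(a[1],a[0])),r
E
python3 - <<'E'
from h import *
p=dict(np.load("pics/w2.npz"))
w=np.array([onplane("wrist",a,.03,p) for a in((243,118),(331,118),(328,238),(248,238))]);print(w.round(3),w.mean(0),[np.linalg.norm(w[i]-w[(i+1)%4]).round(3) for i in range(4)])
P=F(-.06,-.155,0)
over(P,.2,29.8); effector.grip(.5);im,p=wshot("w3");st()
E
```

```text
[[0.338 0.424 0.03 ]
 [0.404 0.374 0.03 ]
 [0.333 0.28  0.03 ]
 [0.268 0.329 0.03 ]] [0.33585165 0.35179428 0.03      ] [np.float64(0.082), np.float64(0.118), np.float64(0.081), np.float64(0.118)]
 t 11.36 pos [0.6563 0.119  0.2   ] F [0.4 0.4 0.6] w 0.5 gf 0.0
```

View pics/w3.png

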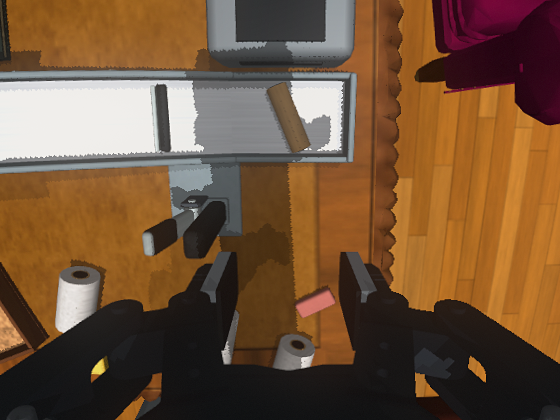

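```bash
python3 - <<'E'
from h import *
p=dict(np.load("pics/w3.npz"));im=cv2.imread("pics/w3.png")
print(core(im,p,(255,320,78,158)))
for uv in((276,86),(302,150),(345,83),(344,152),(350,158),(356,75),(161,84),(163,151)):
    X=onplane("wrist",uv,.01 if uv[0] in(344,345) else .05 if uv[0]<200 else .038 if uv[0]>345 else .024,p);d=X[:2]-FO;a=np.radians(FY);print(uv,X.round(4),(np.cos(a)*d[0]+np.sin(a)*d[1]).round(4),(-np.sin(a)*d[0]+np.cos(a)*d[1]).round(4))
# tip check: project TCP
print("tcp px",proj("wrist",arm.current_position(),p),proj("wrist",np.array(arm.current_position())+[0,0,.019],p))
# side view
cv2.imwrite("pics/s3.png",cv2.resize(vision.get_image("side")[130:260,150:320],None,fx=4,fy=4,interpolation=cv2.INTER_CUBIC))
E
```

```text
(array([0.7076, 0.1489, 0.02  ]), array([0.0191, 0.0653]), np.float64(52.81201857496966), ((288.2858581542969, 117.08760070800781), (69.45809936523438, 20.40410614013672), 67.7509765625))
(276, 86) [0.727  0.1734 0.024 ] 0.0283 -0.1429
(302, 150) [0.6876 0.1224 0.024 ] -0.0312 -0.1676
(345, 83) [0.7634 0.1178 0.01  ] 0.0323 -0.2092
(344, 152) [0.7061 0.0834 0.01  ] -0.0345 -0.2105
(350, 158) [0.7046 0.0808 0.038 ] -0.0371 -0.2121
(356, 75) [0.7704 0.1155 0.038 ] 0.0372 -0.2147
(161, 84) [0.6785 0.26   0.05  ] 0.0293 -0.0436
(163, 151) [0.6267 0.2334 0.05  ] -0.0289 -0.041
tcp px [[290.1671955  240.88255119]] [[290.44404217 254.79227117]]
```

```bash
python3 - <<'E'
from h import *
p=dict(np.load("pics/w2.npz"));T=np.array([.3366,.3506,.2]);a=np.radians(53);tx=np.array([np.cos(a),np.sin(a),0])
for h in(0,.005,.01,.015,.02):print(h,proj("wrist",T+[0,0,h],p),proj("wrist",T+.011*tx+[0,0,h],p))
p=dict(np.load("pics/w3.npz"));T=np.array([.6563,.119,.2]);a=np.radians(29.8);tx=np.array([np.cos(a),np.sin(a),0]);ty=np.array([-tx[1],tx[0],0])
print("open .5")
for h in(0,.01,.02):print(h,proj("wrist",T+.011*tx+.0212*ty+[0,0,h],p),proj("wrist",T+.011*tx-.0212*ty+[0,0,h],p))
E
```

```text
0 [[289.89981348 241.53767457]] [[289.8732607  221.31587683]]
0.005 [[289.95698703 244.94717677]] [[289.93080481 224.24780455]]
0.01 [[290.01718141 248.53799689]] [[289.99145786 227.33902143]]
0.015 [[290.08063959 252.32482109]] [[290.05547665 230.60276191]]
0.02 [[290.14763092 256.32394427]] [[290.12314677 234.05375479]]
open .5
0 [[248.75620208 220.65540274]] [[331.48314266 220.63437942]]
0.01 [[246.64791712 226.6407285 ]] [[333.86694432 226.61554209]]
0.02 [[244.2997845  233.31232088]] [[336.52168981 233.28192333]]
```

View pics/s3.png

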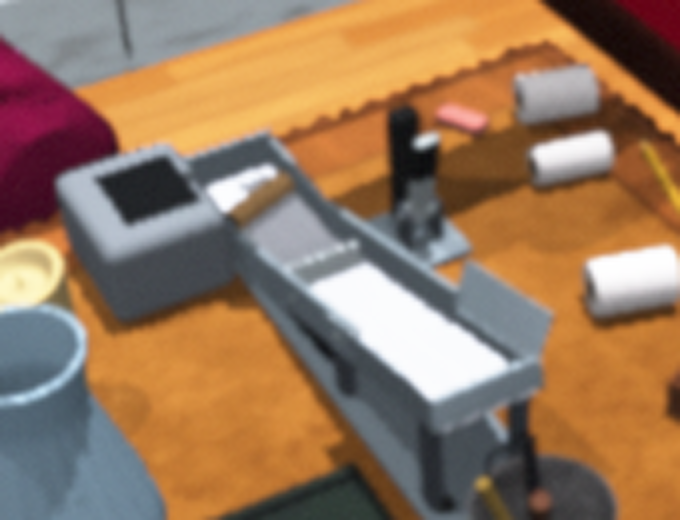

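The side view confirms the core is still lying in the tray and three white rolls are on the desk. The wrist pictures suggest the fingertips sit well behind the reported TCP, by about 20–35 mm. I'll probe down onto the tray floor in small steps, watching the force.

```bash
python3 - <<'E'
from h import *
P=[.7077,.149]
over(P,.1,52.5); line(P,.013,.1); f0=np.array(arm.current_force())
z=.013
while z>-.035:
    z-=.002; line(P,z,.05); f=np.array(arm.current_force())-f0
    if abs(f[2])>3: break
st("z=%.3f"%z); print(f)
line(P,z+.003,.05); effector.grip(0); st("closed")
E
```

```text
z=-0.029 t 18.22 pos [ 0.708   0.1491 -0.0278] F [-1.  -1.2  4.5] w 0.497 gf 2.6
[-1.22767926 -0.6332888   5.46134207]
closed t 18.8 pos [ 0.7081  0.1492 -0.0255] F [0.2 0.7 3.1] w 0.207 gf 59.9
```

The fingertips touch the floor at TCP z = −0.028, so at half opening they sit about 38 mm above the reported TCP. I'll use that offset. The core is now gripped (width 0.207, 60 N), so on to the waste tray.

```bash
python3 - <<'E'
from h import *
P=[.7081,.149]
line(P,.12,.15); st("up")
W=[.336,.352]
over(W,.16,53); st("over")
im,p=wshot("w4")
cs=[onplane("wrist",q,.03,p) for q in []]
e=[(.338,.424),(.404,.374),(.333,.28),(.268,.329)]
for q in proj("wrist",[(a,b,.03) for a,b in e],p): cv2.circle(im,tuple(int(v) for v in q),3,(255,0,0),-1)
cv2.imwrite("pics/w4v.png",im)
E
```

```text
up t 19.93 pos [0.7073 0.1485 0.1186] F [-0.3 -0.3 -0.4] w 0.208 gf 58.6
over t 21.49 pos [0.3375 0.3517 0.16  ] F [ 0.4  0.3 -0.7] w 0.205 gf 58.7
```

View pics/w4v.png

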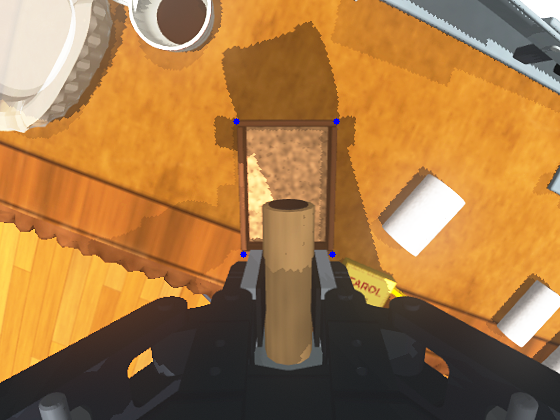

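The waste tray sits exactly on the marked corners and the core is held centrally at (288,280). I'll lay it down, then fetch the started roll.

```bash
cat >> h.py <<'E'
def pick(P,yaw,zg,op):
    over(P,.10,yaw); effector.grip(op); line(P,.02,.15); line(P,zg,.06); st("down")
    effector.grip(0); st("closed"); line(P,.14,.15); st("lift")
def load(zg,gap,op):
    Q=F(0,.145,0)
    over(Q,.20,FY); st("over load")
E
python3 - <<'E'
from h import *
W=[.336,.352]
line(W,-.027,.1); st("low"); effector.grip(.42); st("open"); line(W,.12,.15)
im,p=wshot("w5")
pick([.4553,.094],18.5,-.028,.62)
im2,p=wshot("w6")
cv2.imwrite("pics/v5.png",np.hstack([im,im2])[:, :][::1])
cv2.imwrite("pics/v5.png",cv2.resize(np.hstack([im,im2]),(800,300)))
E
```

```text
low t 23.56 pos [ 0.3363  0.3523 -0.0266] F [-0.1 -0.9 -0.1] w 0.211 gf 58.7
open t 23.88 pos [ 0.3361  0.352  -0.0269] F [-0.5  0.4 -0.5] w 0.42 gf 0.0
down t 28.1 pos [ 0.4556  0.0942 -0.0278] F [ 0.1  0.1 -0. ] w 0.616 gf 0.0
closed t 28.43 pos [ 0.4557  0.0941 -0.0274] F [-1.  -0.7  5.8] w 0.349 gf 59.1
lift t 29.69 pos [0.4545 0.0937 0.1392] F [ 0.6  0.1 -0.6] w 0.352 gf 59.3
```

View pics/v5.png

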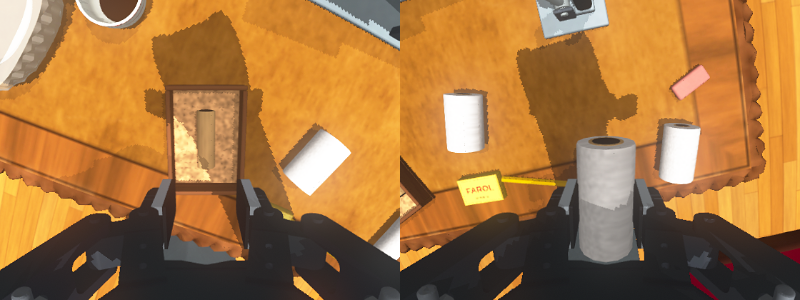

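The core is lying inside the waste tray (205,138) and the started roll is held. The roll is only 6 mm narrower than the channel, so I'll compute its axial offset in the grip from the end-face hole, seen at about (605,141) in the composite.

```bash
cat >> h.py <<'E'
def axial(im,p,hc,show=None):
    """hole of roll's end face: dark blob near image column 287; returns tool-frame x,y of the hole centre at height hc above TCP"""
    T=np.array(arm.current_position());y=np.radians(arm.current_orientation()[2]);g=cv2.cvtColor(im,cv2.COLOR_BGR2GRAY)
    m=cv2.inRange(g,0,75);x0,x1,y0,y1=255,322,165,225;mm=np.zeros_like(m);mm[y0:y1,x0:x1]=m[y0:y1,x0:x1]
    for k in cv2.findContours(mm,0,2)[0]:
        if cv2.contourArea(k)<60: continue
        r=cv2.minAreaRect(k);X=onplane("wrist",r[0],T[2]+hc,p)-T
        print(r,"tool xy",(np.cos(y)*X[0]+np.sin(y)*X[1]).round(4),(-np.sin(y)*X[0]+np.cos(y)*X[1]).round(4))
E
python3 - <<'E'
from h import *
p=dict(np.load("pics/w6.npz"));im=cv2.imread("pics/w6.png");axial(im,p,.0438)
cv2.imwrite("pics/x.png",im[160:400,220:350])
Q=F(0,.145,0);print(Q,arm.inverse_kinematics([Q[0],Q[1],.06],[180,0,FY]),arm.inverse_kinematics([Q[0],Q[1],.2],[180,0,FY]))
G=F(-.095,-.075,0);print(G,arm.inverse_kinematics([G[0],G[1],.06],[180,0,FY]))
E
```

```text
((288.0, 197.0), (8.0, 38.0), 90.0) tool xy 0.0335 0.0009
[np.float64(0.5593387756510044), np.float64(0.4091259907384946), 0] [  -3.12163868   46.01492554  -58.43447876   87.83120189   40.88040793
   69.50664385 -128.68326679] [  -1.4692697    39.61468659  -63.57091398   79.76825284   35.23025868
   81.81045071 -124.58333921]
[np.float64(0.5862353290070185), np.float64(0.1710050646997126), 0] [  22.41422397   39.14156487  -60.52413638  100.20226014   37.80562756
   63.70012509 -110.67314398]
```

```bash
cat >> h.py <<'E'
def load(zg,gap,op,dx=0):
    Q=F(-dx,.145,0); z=zg+.080+gap
    over(Q,.17,FY); line(Q,z+.02,.12); line(Q,z,.05); st("low")
    effector.grip(op); st("open"); line(Q,.17,.12); arm.sleep(.5); st("out")
E
python3 - <<'E'
from h import *
load(-.0278,.008,.52,.0015)
P=F(-.06,.04,0); over(P,.17,FY); im,p=wshot("w7")
E
```

```text
low t 32.45 pos [0.5579 0.4083 0.0599] F [ 0.4  0.2 -0.6] w 0.348 gf 59.3
open t 32.74 pos [0.5582 0.4086 0.0606] F [ 0.4 -0.4 -0.1] w 0.52 gf 0.1
out t 34.31 pos [0.558  0.4084 0.1699] F [-0.5 -0.4  0.7] w 0.517 gf 0.0
```

View pics/w7.png

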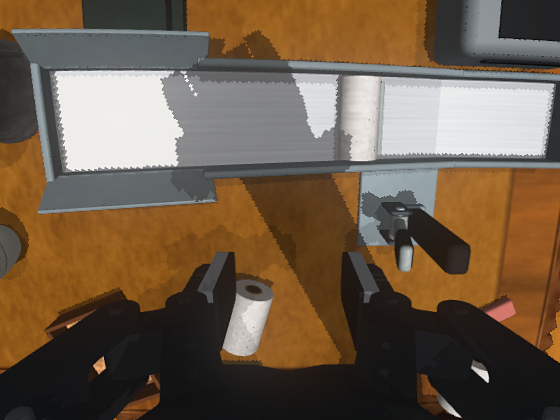

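The started roll (360,118) rests against the stop, square. Next the first full roll.

```bash
python3 - <<'E'
from h import *
pick([.418,.2575],13.5,-.027,.72)
im,p=wshot("w8"); axial(im,p,.048)
cv2.imwrite("pics/w8c.png",im[120:420,200:380])
E
```

```text
down t 37.52 pos [ 0.4182  0.2578 -0.0268] F [-0.2  0.1 -0.4] w 0.717 gf 0.0
closed t 37.83 pos [ 0.4185  0.2578 -0.0263] F [-1.6 -1.2  5.5] w 0.468 gf 60.1
lift t 39.1 pos [0.4174 0.2569 0.1391] F [-0.3  0.8 -1.1] w 0.473 gf 60.5
((287.5, 199.5), (9.0, 39.0), 90.0) tool xy 0.0335 0.0011
```

```bash
python3 - <<'E'
from h import *
load(-.0265,.008,.62,.0015)
pick([.463,.0045],15.5,-.027,.72)
im,p=wshot("w9"); axial(im,p,.048)
t=vision.get_image("top")
cv2.imwrite("pics/v9.png",np.hstack([cv2.resize(im,(400,300)),cv2.resize(t[100:280,220:460],(400,300),interpolation=cv2.INTER_CUBIC)]))
E
```

```text
low t 41.42 pos [0.5579 0.4083 0.0612] F [ 0.3  0.5 -1.5] w 0.469 gf 60.5
open t 41.71 pos [0.5583 0.4086 0.062 ] F [ 0.4  0.7 -0.2] w 0.621 gf 0.1
out t 43.27 pos [0.558  0.4083 0.1699] F [ 0.3 -0.   0.8] w 0.619 gf 0.0
down t 46.68 pos [ 0.4633  0.0047 -0.0268] F [-0.8  0.   0.3] w 0.724 gf 0.0
closed t 47.0 pos [ 0.4635  0.0046 -0.0263] F [-2.2  0.3  5.1] w 0.472 gf 60.0
lift t 48.27 pos [0.4622 0.0043 0.1392] F [-0.1  0.1 -0.7] w 0.467 gf 60.5
((287.5, 198.5), (9.0, 39.0), 90.0) tool xy 0.0339 0.0011
((278.0282897949219, 173.34906005859375), (4.532897472381592, 49.037715911865234), 74.05460357666016) tool xy 0.0432 0.0045
```

View pics/v9.png

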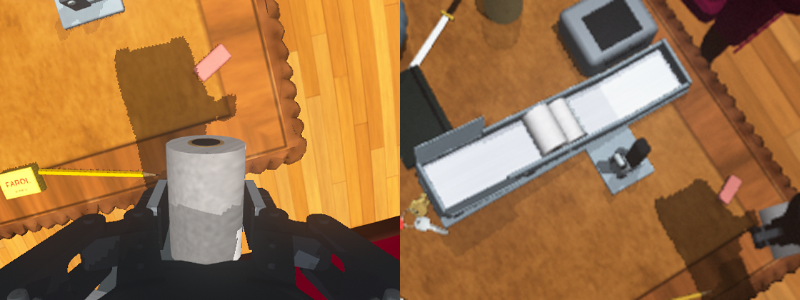

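The roll is held, and the top view shows started roll plus full roll queued tightly at the stop. I'll load the last one, then look at the grip from near.

```bash
python3 - <<'E'
from h import *
load(-.0265,.008,.62,.0017)
P=F(-.15,-.045,0); over(P,.17,FY); effector.grip(1); im,p=wshot("w10"); st()
# expected: grip top outer edge and blade top outer edge
pts=[F(-.107,-.092,.116),F(-.083,-.092,.116),F(-.105,-.040,.113),F(-.085,-.040,.113),F(-.095,-.075,.1)]
for q in proj("wrist",pts,p): print(q.round(1)); cv2.circle(im,tuple(int(round(v)) for v in q),2,(0,0,255),-1)
cv2.imwrite("pics/w10v.png",cv2.resize(im[20:320,120:480],None,fx=2,fy=2,interpolation=cv2.INTER_CUBIC))
E
```

```text
low t 51.34 pos [0.5577 0.4082 0.0612] F [-0.3 -0.4 -0.4] w 0.47 gf 60.5
open t 51.62 pos [0.5582 0.4086 0.062 ] F [ 0.3 -1.1 -0.3] w 0.617 gf 0.1
out t 53.18 pos [0.5578 0.4083 0.1699] F [-0.2 -0.7  0.3] w 0.618 gf 0.0
 t 54.61 pos [0.5236 0.1702 0.17  ] F [ 0.4  0.2 -0.4] w 0.999 gf 0.0
[364.5 148.2]
[366.3 109.4]
[282.8 144.3]
[282.7 112.3]
[335.3 127.7]
```

View pics/w10v.png

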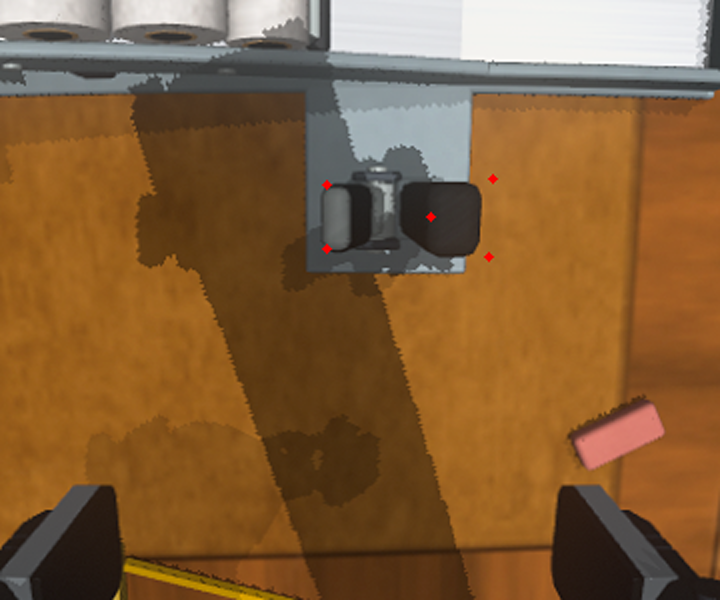

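The two full rolls sit behind the started roll at the top left. The grip's outer edge (crop 480) and the blade's outer edge (322) sit about 2 mm towards +y of the prediction, so I'll squeeze at y = −0.073.

```bash
python3 - <<'E'
from h import *
G=F(-.095,-.073,0)
over(G,.13,FY); f0=np.array(arm.current_force()); line(G,.08,.1); line(G,.043,.05); st("down")
for w in(.6,.5,.45,.42,.40,.385,.37,.36,.35,.34):
    effector.grip(w); g=arm.current_grasp_force(); print(w,round(arm.current_width(),3),round(g,1),np.round(arm.current_force(),1),np.round(arm.current_position(),4))
    if g>35: break
im,p=wshot("w11")
arm.sleep(1.0); t=vision.get_image("top")
effector.grip(1.0); arm.sleep(1.0); st("released"); t2=vision.get_image("top")
cv2.imwrite("pics/v11.png",np.hstack([cv2.resize(a[100:260,220:420],(400,320),interpolation=cv2.INTER_CUBIC) for a in(t,t2)]))
E
```

```text
down t 56.54 pos [0.5854 0.173  0.0432] F [ 0.3 -0.1 -0.5] w 0.997 gf 0.0
0.6 0.599 2.7 [-3.7  4.5  4.1] [0.5842 0.1766 0.0444]
0.5 0.504 4.5 [-4.   4.2  5.3] [0.5842 0.177  0.0447]
0.45 0.454 7.8 [-2.7  1.3  9.2] [0.5854 0.1751 0.0451]
0.42 0.419 9.7 [-2.1 -0.7 10.9] [0.5861 0.1739 0.0453]
0.4 0.406 11.2 [-2.2 -2.8 11.8] [0.5864 0.1731 0.0455]
0.385 0.393 24.9 [-1.8 -2.6 12.1] [0.5867 0.1728 0.0456]
0.37 0.382 48.2 [-2.9 -4.  14.4] [0.5868 0.1726 0.0458]
released t 61.0 pos [0.5852 0.1728 0.043 ] F [0.4 0.  0.9] w 1.0 gf 0.0
```

View pics/v11.png

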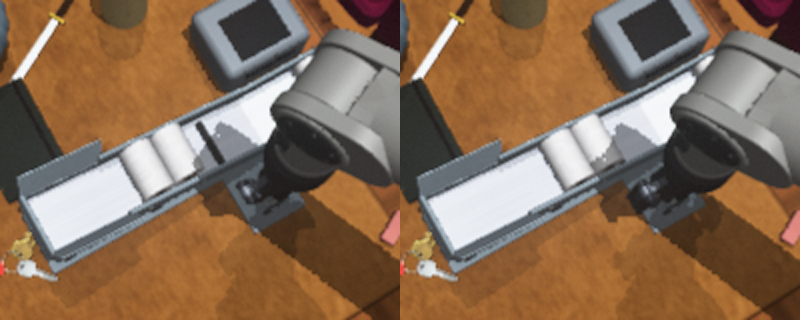

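The squeeze reached the stop, since the force jumped at width 0.38. The queue was held while squeezed (left) and moved down to the stop on release (right). I'll retreat and check the whole scene.

```bash
python3 - <<'E'
from h import *
G=F(-.095,-.073,0); line(G,.17,.1)
arm.move_ptp([.42,-.1,.25],[180,0,30]); st("away")
t=vision.get_image("top"); cv2.imwrite("pics/top12.png",cv2.resize(t[90:340,160:460],(720,600),interpolation=cv2.INTER_CUBIC))
E
```

```text
away t 63.72 pos [ 0.4204 -0.0988  0.2495] F [-0.  -0.6  0.2] w 0.993 gf 0.0
```

View pics/top12.png

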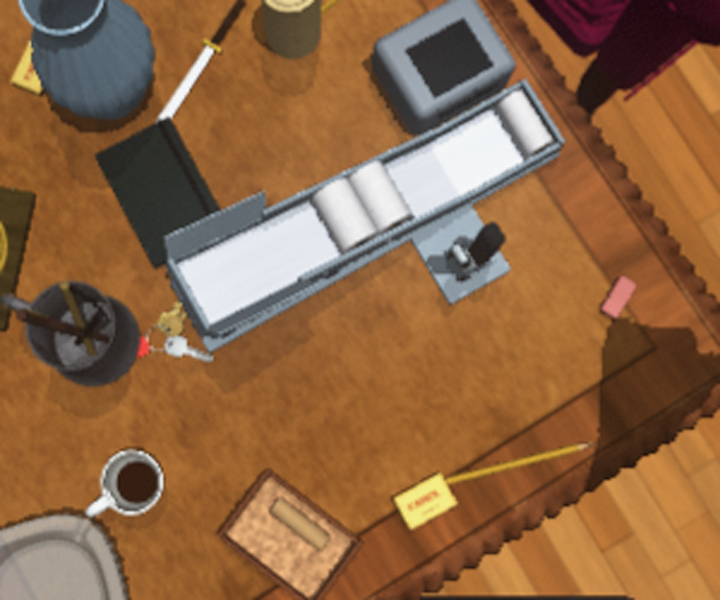

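The started roll is in the feed tray (525,122), both full rolls are at the stop (345,213 and 383,195), the core is in the waste tray (298,523), and the cup is unmoved (135,482).

```bash
python3 -c "
from rig import close_job
print(close_job())"
```

```text
the job is handed in; nothing more can be done
None
```

I handed the job in: the spent core lies in the waste tray, the started roll dropped into the feed tray, both full rolls on the desk (the third was absent) wait in the magazine behind the stop, and the cup was not moved.

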